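# Damp check of a locker door slat

### The job

Check the damp meter and then take a reading of the slatted door section: lift the meter out of its dock, press its sprung tip down on the plunger of the checking block until the plunger is fully down at its stop, and keep it there for a moment. Then set the tip on the centre of the ring drawn on the sloping slats, with the meter square to the slope and its sprung tip pushed in lightly, about halfway, and finish there, still holding the meter steady against the spot. Leave everything else on the bench where it is.

Things in the scene. Friction and masses are not known exactly. Their poses are not given: they have to be found in the camera images.
- meter: Grey hand-held damp meter (about 180 g) standing upright in the dock: a flat shell 56 (x) x 28 (y) x 105 mm tall (z), a screen on both broad faces, a thin steel tip under its middle. Origin: centre of the shell's underside; z up the shell, away from the tip. Pinch it across the 28 mm, 65 to 90 mm above the origin; 30 N holds it. A half turn about z is the same.
- tip (a joint): How far the meter's sprung tip is pushed into the shell: 0 (out) to 0.016 m (all in). An 8 mm rod with a 10 mm ball end on the meter's z axis; fully out, it ends 34 mm below the meter's origin. Spring: 0.9 N to start moving, plus 0.3 N per mm (3.3 N halfway, 5.7 N all the way in).
- tip_end (a point): The very end of the ball on the sprung tip; moves with the tip. Its z axis is the meter's z.
- dock: Fixed wooden block 100 (x) x 70 (y) x 75 mm tall; the meter stands 30 mm deep in its open pocket with 2 mm play, axes along the dock's, its underside 45 mm above the table. Origin: centre of the underside. Of dock and checking block one stands left, one right, either way round.
- checker: Fixed aluminium checking block 85 x 85 x 45 mm with a dark collar (44 mm across, to 50 mm high) and a round spring plunger in the middle of its top. Origin: centre of the underside.
- plunger (a joint): The checking block's plunger: 0 up, 0.008 m down at its stop; moves straight down, springs back by itself. 1.5 N to start, 3.9 N at the stop.
- plunger_top (a point): Centre of the plunger's flat steel head, 32 mm across; 68 mm above the table when up, 60 mm when down.
- panel: Fixed section of a slatted door in pale wood, 240 mm wide (its y) and 167 mm up the slope: four slats 38 mm wide along y with 5 mm gaps, sloping up 20 degrees towards its +x. Origin: on the table under the middle of the face.
- panel_face (a point): Middle of the sloping upper face, 65 mm above the table (it falls in a gap between slats). x points up the slope, y along the slats, z square out of the face (20 degrees from vertical, leaning towards the panel's -x, roughly towards the robot).
- mark: Dark drawn ring, 24 mm across, with a dot at its centre, on the third slat from the robot, anywhere along it. Origin: the dot, on the slat's surface, 72 mm above the table; its axes are upright (z vertical), not along the slope.
- padlock: Brass padlock lying flat, 40 x 45 x 20 mm body, bystander. Origin: underside of the body.
- cork_a: Cork standing on end, 24 mm across, 44 mm tall, bystander. Origin: underside.
- cork_b: Another such cork, bystander. Origin: underside.
- tasting_cup: White mug, 84 mm across, 75 mm tall, bystander. Origin: underside.
- jar: Closed amber glass jar, 64 mm across, 100 mm tall, bystander. Origin: underside.
- driver: Screwdriver lying on the table, 200 mm long, bystander. Origin: under its middle.
- offcut: Slat offcut lying flat, 120 x 38 x 18 mm, bystander. Origin: underside.
Not all that is in view belongs to the job. Of the things like the meter, leave any that is red; of the rest the smaller one is meant.

How it is judged:
By the outcome, as a careful person would: the job done as asked, in the order asked, and still so for the second after the job is handed in, while the arm keeps its last pose, push and grip.
It also fails if it takes over 51 s, if anything falls off the work surface, if the arm or the gripper's body presses on something with over 40 N, if the wrist force passes 120 N, or if a joint passes its speed limit or range.

### The arm

A 6-joint arm with a two-finger parallel gripper is mounted at the origin on the work surface. World frame = base frame: x ahead of the robot, y to its left, z up, the work surface at z = 0. Lengths are in m, angles in degrees, forces in N, time in s.
With the tool pointing down it reaches from about 0.4 to 0.825 m from the base axis. Payload 7 kg.
Tool frame: the origin (TCP) lies at the very end of the fingers, on their centre line; the grasp point (between the pads) lies hold_point_z behind it (hold_point_z is the distance from the TCP to the grasp point, in m); z points along the fingers, y is the line along which they close (so a half turn about z gives the same grasp; the last joint's range is limited). The gripper opens to 88 mm and grips with 3 to 60 N. Pads are 19 mm wide; open, the fingers measure 130 mm over their backs; the gripper's body (78 mm by 193 mm) begins 47 mm behind the grasp point.
Start: joints at [86.35, 20.546, 0.682, 0, -70.136, -16.507], TCP at [0.233, 0.634, 0.227] pointing down, gripper open.
Joint ranges: [-176.03, 176.03], [-82.01, 121.73], [-58.28, 71.71], [-173.87, 95.51], [-174.79, -0.11], [-173.66, 173.66]. Speed limits (degrees/s): [136.94, 136.94, 172.46, 180, 180, 180].

### API

Orientations are given as [roll, pitch, yaw] about the fixed x, y, z axes, in that order (R = Rz(yaw) Ry(pitch) Rx(roll)).
In Python, from plant import get_obs, snapshot, close_job, hold_point_z gives the robot as it stands.
- The arm moves only by the tool play_rows, never from a script. Its argument "commands" is a list that holds one entry, the list of rows, each a list of 7 numbers: the shift along the tool's x, y, z in cm, then the turn, a rotation vector about the tool's x, y, z in degrees, then the opening, from 0 (shut) to 1 (fully open). In form: [[[x, y, z, ax, ay, az, fingers], ...]]. A call has 1 to 20 rows; each row is the pose to reach, as a shift and turn from the pose commanded when the call began, along the tool's axes at that moment; what a row does not reach only later rows make up. A row lasts 1/12 s, in which the tool goes at most 41.7 mm and 7.16 degrees, less where a joint would pass 70% of its speed; a pose out of reach is approached as far as the arm can. A call with a gripper value outside its range is refused whole. The fingers move at their own pace and stop on an object; the grip force is fixed at half the most. Time passes only in rows, so rows that repeat a pose let the fingers close. It gives the time, the measured TCP pose, the force, the opening and the grip force at its end, in the units of the state.
- get_obs(): the state, without advancing time (a new reading comes with each control period).
- snapshot(name): name is "scene" or "top" or "wrist"; returns a dict with "frame" (400x640x3 uint8, red, green, blue), "camera_matrix" (3x3 intrinsics, pixels), "dist" ([k1, k2, p1, p2, k3] as OpenCV has them; the pictures are not rectified), "origin" and "attitude" of the camera in the world. Camera axes: x right, y down, z forward; pixel columns grow to the right and rows downward; lengths in m; the calibration is good to about 2 mm. A picture is of the moment at which its call begins. There is no depth.
- close_job(): hands the job in; it is judged then, once.
The state is a dict: "clock": time; "joint_pos": joint angles; "qvel": joint speeds; "tau": joint torques, N m; "tool_pos": TCP position; "orientation": TCP orientation; "force": force on the tool from outside, world axes, zero at the start; "moment": the same for the moment, N m; "opening": finger opening in m; "gripper_force": force on a finger pad.
Only numpy, scipy, OpenCV 4.12 (cv2) and the standard library are available. Lean on these libraries where they do the work, as an engineer would, in place of code of your own. Each camera call takes 0.05 s, during which the arm holds its last target. There are 200 camera calls.

## Working session

There is one attempt and no reset: what is moved stays moved. The work goes in short steps, Python scripts to look and compute and a tool call to move; the robot and the scene stay as the last step left them, time stands still between calls to the robot, and variables do not carry over. Pictures are saved under pics/ and viewed, at most 10 in all, crops included, and the job is handed in when it is done.

Besides the shell and the picture viewer there is one more tool, called after "Request:" as name(argument=value, ...) on one line, values as JSON. play_rows: Moves the arm, as the interface text tells. Its arguments: {"type":"object","properties":{"commands":{"type":"array","items":{"type":"array","items":{"type":"array","items":{"type":"number"}}}}},"required":["commands"]}

```bash
mkdir -p pics; ls
cat > h.py <<'E'
import numpy as np, cv2
from scipy.spatial.transform import Rotation as R
from plant import get_obs, snapshot, close_job, hold_point_z
E
python3 - <<'E'
from h import *
print(hold_point_z); o=get_obs(); print(o)
for n in("scene","top"):
    s=snapshot(n); cv2.imwrite(f"pics/{n}0.png",s["frame"][:,:,::-1]); np.savez(f"{n}0.npz",**s)
    print(n,s["camera_matrix"],s["dist"],s["origin"],s["attitude"])
E
```

```text
pics
0.0188
{'clock': 0.0, 'joint_pos': array([ 8.63513765e+01,  2.05929301e+01,  6.35260652e-01, -2.19359002e-02,
       -7.01361424e+01, -1.65072100e+01]), 'qvel': array([-0.06508805,  0.03651623,  0.03771289, -0.08305729, -0.13240133,
        0.10326325]), 'tau': array([ 3.44524378e-04, -5.82717204e+01,  2.93068331e+01,  6.99758783e+00,
        6.90480927e-03, -1.58240578e-04]), 'tool_pos': array([0.23243055, 0.63320511, 0.2256114 ]), 'orientation': array([ 1.79904195e+02, -6.88698162e-03, -2.01632982e+01]), 'force': array([0.49242699, 0.27882952, 0.81636635]), 'moment': array([ 0.05067283,  0.00943874, -0.00844934]), 'gripper_force': 0.0, 'opening': 0.08758530753350874}
scene [[381.49468766   0.         317.93438462]
 [  0.         381.49468766 194.35555297]
 [  0.           0.           1.        ]] [0.00653906 0.         0.         0.         0.        ] [ 1.16687112 -0.20401449  0.95399186] [-141.34958447   -0.47180392   71.23906294]
top [[391.27062747   0.         322.84794097]
 [  0.         391.27062747 200.82609284]
 [  0.           0.           1.        ]] [-0.01076379  0.          0.          0.          0.        ] [0.40614816 0.03097465 1.43535032] [-174.87464696   -1.13622098  -88.59591568]
```

View pics/scene0.png

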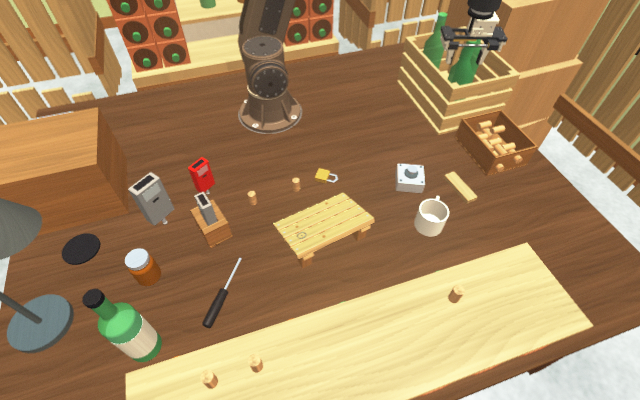

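View pics/top0.png

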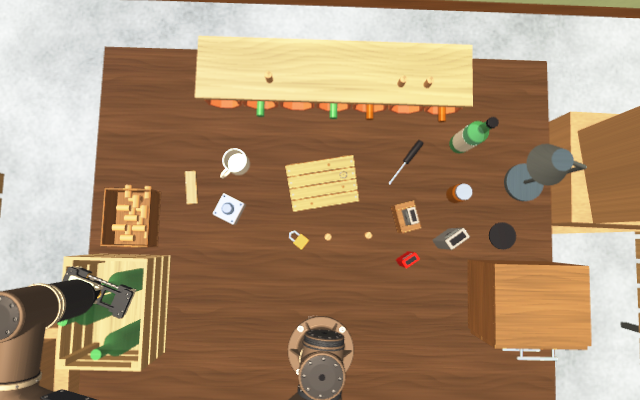

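Scene: three meter-like things in the scene view: red (202,175), large grey on the table (150,198), and small grey in the dock (207,208). Leaving out the red, the smaller of the two greys is the one in the dock. The checker is at scene (410,177) and the mark at about (301,235). I'll confirm in an enlarged crop.

Run:
```python
from h import *
a=cv2.imread("pics/top0.png"); b=cv2.imread("pics/scene0.png")
c=lambda im,x,y,w,h,k:cv2.resize(im[y:y+h,x:x+w],None,fx=k,fy=k,interpolation=cv2.INTER_CUBIC)
# top crops: dock 380..480 x195..270 ; panel 280..365x150..215 ; checker 208..248,190..228
A=np.zeros((600,800,3),np.uint8)
def put(im,x,y): A[y:y+im.shape[0],x:x+im.shape[1]]=im
put(c(a,385,195,50,37,8),0,0)      # dock
put(c(a,280,150,100,37,4),400,0); put(c(a,280,187,100,37,4),400,148)
put(c(b,180,180,60,70,5),0,300)
put(c(b,270,185,50,60,5) ,300,300)
put(c(b,390,155,40,45,6),560,300)
cv2.imwrite("pics/crop1.png",A)
```

```text
Traceback (most recent call last):
ValueError: could not broadcast input array from shape (350,300,3) into shape (300,300,3)
```

Run:
```python
from h import *
a=cv2.imread("pics/top0.png"); b=cv2.imread("pics/scene0.png")
c=lambda im,x,y,w,h,k:cv2.resize(im[y:y+h,x:x+w],None,fx=k,fy=k,interpolation=cv2.INTER_CUBIC)
A=np.zeros((600,800,3),np.uint8)
def put(im,x,y): A[y:y+im.shape[0],x:x+im.shape[1]]=im
put(c(a,385,195,50,37,8),0,0)
put(c(a,280,150,100,74,4),400,0)
put(c(b,180,185,60,60,5),0,300)
put(c(a,208,190,40,40,6),300,300)
put(c(b,390,155,40,45,6),560,300)
cv2.imwrite("pics/crop1.png",A)
```

```text
(no output)
```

View pics/crop1.png

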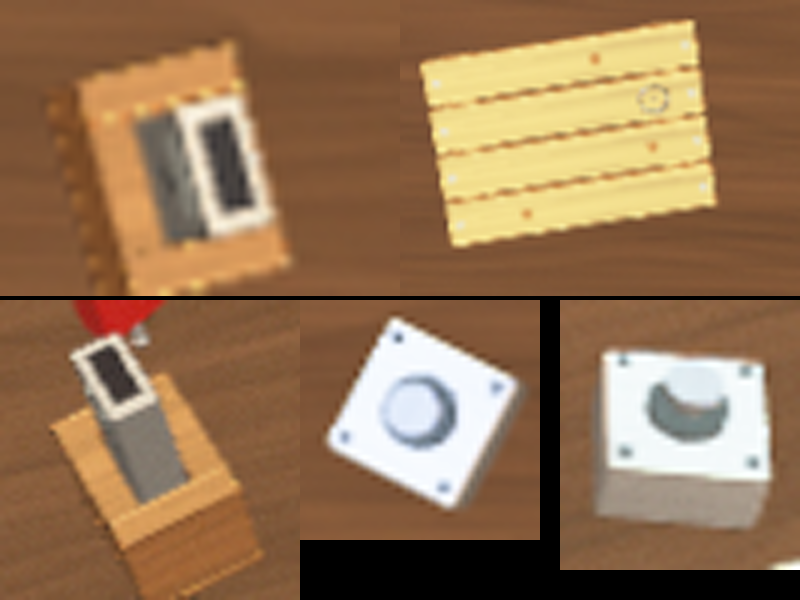

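Crop: the dock holds a small grey meter with its top at top-view px (413,215), and the red one is separate behind it. The ring is at top px (343,175) and the plunger head at (226.5,207).

```bash
cat >> h.py <<'E'
def proj(s,P):
    Rm=R.from_euler('xyz',s["attitude"],degrees=True).as_matrix()
    pc=(np.atleast_2d(P)-s["origin"])@Rm
    return cv2.projectPoints(pc.reshape(-1,1,3),np.zeros(3),np.zeros(3),s["camera_matrix"],s["dist"])[0].reshape(-1,2)
def ray(s,px):
    u=cv2.undistortPoints(np.array(px,float).reshape(-1,1,2),s["camera_matrix"],s["dist"]).reshape(-1,2)
    return np.c_[u,np.ones(len(u))]@R.from_euler('xyz',s["attitude"],degrees=True).as_matrix().T
def onz(s,px,z):
    d=ray(s,px); z=np.broadcast_to(z,len(d)); return s["origin"]+d*((z-s["origin"][2])/d[:,2])[:,None]
E
python3 - <<'E'
from h import *
np.set_printoptions(precision=4,suppress=True)
t=dict(np.load("top0.npz")); s=dict(np.load("scene0.npz"))
def C(l,ox,oy,X,Y,k): return [((x-X+.5)/k-.5+ox,(y-Y+.5)/k-.5+oy) for x,y in l]
m=onz(t,C([(178,103),(240,95),(272,218),(207,238)],385,195,0,0,8),.15); print("meter top",m,m.mean(0))
d=onz(t,C([(78,83),(236,40),(290,262),(130,300)],385,195,0,0,8),.075); print("dock",d,d.mean(0))
m2=onz(s,C([(72,352),(118,333),(158,397),(110,420)],180,185,0,300,5),.15); print("meter scene",m2,m2.mean(0))
for q in(d,m,m2):
    v=q[3]+q[2]-q[0]-q[1]; w=q[1]+q[2]-q[0]-q[3]
    print("short/long",np.linalg.norm(w)/2,np.linalg.norm(v)/2,"long yaw",np.degrees(np.arctan2(v[1],v[0])),"short yaw",np.degrees(np.arctan2(w[1],w[0])))
print("plunger",onz(t,C([(413,406)],208,190,300,300,6),.068),onz(s,C([(695,385)],390,155,560,300,6),.068))
c=onz(t,C([(393,318),(520,383),(455,508),(328,440)],208,190,300,300,6),.045);print("checker",c.mean(0), np.degrees(np.arctan2(*(c[1]-c[0])[[1,0]])))
print("ring",onz(t,C([(653,99)],280,150,400,0,4),.072),onz(s,[(301,235)],.072))
p=onz(t,C([(422,62),(692,20),(716,205),(452,246)],280,150,400,0,4),[.0936,.0936,.0364,.0364]);print("panel",p,p.mean(0))
for a,b in((1,0),(2,3),(3,0),(2,1)): e=p[b]-p[a];print(np.linalg.norm(e[:2]),np.degrees(np.arctan2(e[1],e[0])))
E
```

```text
meter top [[ 0.5074 -0.2701  0.15  ]
 [ 0.5114 -0.2959  0.15  ]
 [ 0.4608 -0.3093  0.15  ]
 [ 0.4519 -0.2824  0.15  ]] [ 0.4829 -0.2894  0.15  ]
dock [[ 0.5209 -0.2436  0.075 ]
 [ 0.5417 -0.3131  0.075 ]
 [ 0.445  -0.3371  0.075 ]
 [ 0.4268 -0.2671  0.075 ]] [ 0.4836 -0.2902  0.075 ]
meter scene [[ 0.4574 -0.3073  0.15  ]
 [ 0.4519 -0.2821  0.15  ]
 [ 0.5022 -0.2684  0.15  ]
 [ 0.5095 -0.2945  0.15  ]] [ 0.4802 -0.2881  0.15  ]
short/long 0.07242576500121356 0.0983338512844009 long yaw -166.00164171141535 short yaw -74.38911276152771
short/long 0.027135799450944773 0.0545717518252633 long yaw -166.3349122011852 short yaw -76.24789409489745
short/long 0.02640767278553893 0.05292819465287257 long yaw 14.504960091895667 short yaw 103.90243502952868
plunger [[0.4981 0.3428 0.068 ]] [[0.494  0.3454 0.068 ]]
checker [0.4962 0.3413 0.045 ] -115.55456220860407
ring [[ 0.6245 -0.0613  0.072 ]] [[ 0.6211 -0.0597  0.072 ]]
panel [[ 0.6479  0.1411  0.0936]
 [ 0.6915 -0.0925  0.0936]
 [ 0.5355 -0.1224  0.0364]
 [ 0.4925  0.1135  0.0364]] [0.5919 0.0099 0.065 ]
0.23765903915517664 100.5831227262065
0.23975596446738964 100.33712924719323
0.15785314492338787 10.071044162930702
0.15887767670724856 10.829767491038929
```

```bash
cat >> h.py <<'E'
import json
def load(): return np.array(json.load(open("cmd.json")))
def rel(c,p,rpy):
    A=R.from_euler('xyz',c[3:],degrees=True); B=R.from_euler('xyz',rpy,degrees=True)
    return np.r_[A.inv().apply(np.array(p)-c[:3])*100,(A.inv()*B).as_rotvec(degrees=True)]
def plan(p,rpy):  # print rounded row and advance tracked command
    c=load(); r=np.round(rel(c,p,rpy),2); A=R.from_euler('xyz',c[3:],degrees=True)
    n=np.r_[c[:3]+A.apply(r[:3]/100),(A*R.from_rotvec(r[3:],degrees=True)).as_euler('xyz',degrees=True)]
    json.dump(list(n),open("cmd.json","w")); 
    print("row",list(map(float,r)),"min rows",max(np.linalg.norm(r[:3])/4.17,np.linalg.norm(r[3:])/7.16))
E
python3 - <<'E'
from h import *
np.set_printoptions(precision=4,suppress=True)
json.dump([.233,.634,.227,180,0,-20.156],open("cmd.json","w"))
plan([.5,.3,.34],[180,0,-90]); plan([.482,-.289,.27],[180,0,-165.8])
t=dict(np.load("top0.npz")); s=dict(np.load("scene0.npz"))
for z in(.12,.15,.18,.21): print(z,onz(t,[(457,238)],z),onz(s,[(147,184)],z))
E
```

```text
row [36.57, 22.15, -11.3, 0.0, -0.0, 69.84] min rows 10.605045924587992
row [58.91, 1.8, 7.0, 0.0, -0.0, 75.8] min rows 14.233029273969047
0.12 [[ 0.4107 -0.448   0.12  ]] [[ 0.3485 -0.4322  0.12  ]]
0.15 [[ 0.4106 -0.437   0.15  ]] [[ 0.3779 -0.424   0.15  ]]
0.18 [[ 0.4105 -0.4261  0.18  ]] [[ 0.4074 -0.4158  0.18  ]]
0.21 [[ 0.4104 -0.4152  0.21  ]] [[ 0.4368 -0.4076  0.21  ]]
```

Request:
play_rows(commands=[[[0, 0, -11.3, 0, 0, 0, 1], [0, 0, -11.3, 0, 0, 0, 1], [0, 0, -11.3, 0, 0, 0, 1], [36.57, 22.15, -11.3, 0, 0, 69.84, 1], [36.57, 22.15, -11.3, 0, 0, 69.84, 1], [36.57, 22.15, -11.3, 0, 0, 69.84, 1], [36.57, 22.15, -11.3, 0, 0, 69.84, 1], [36.57, 22.15, -11.3, 0, 0, 69.84, 1], [36.57, 22.15, -11.3, 0, 0, 69.84, 1], [36.57, 22.15, -11.3, 0, 0, 69.84, 1], [36.57, 22.15, -11.3, 0, 0, 69.84, 1], [36.57, 22.15, -11.3, 0, 0, 69.84, 1], [36.57, 22.15, -11.3, 0, 0, 69.84, 1], [36.57, 22.15, -11.3, 0, 0, 69.84, 1], [36.57, 22.15, -11.3, 0, 0, 69.84, 1], [36.57, 22.15, -11.3, 0, 0, 69.84, 1]]])

```text
clock: 1.43
tool_pos: [0.4998, 0.2989, 0.3391]
orientation: [180.0, -0.0, -90.1]
force: [-0.5, 0.9, -0.3]
opening: 0.0875
gripper_force: 0.0
```

Request:
play_rows(commands=[[[58.91, 1.8, 7, 0, 0, 75.8, 1], [58.91, 1.8, 7, 0, 0, 75.8, 1], [58.91, 1.8, 7, 0, 0, 75.8, 1], [58.91, 1.8, 7, 0, 0, 75.8, 1], [58.91, 1.8, 7, 0, 0, 75.8, 1], [58.91, 1.8, 7, 0, 0, 75.8, 1], [58.91, 1.8, 7, 0, 0, 75.8, 1], [58.91, 1.8, 7, 0, 0, 75.8, 1], [58.91, 1.8, 7, 0, 0, 75.8, 1], [58.91, 1.8, 7, 0, 0, 75.8, 1], [58.91, 1.8, 7, 0, 0, 75.8, 1], [58.91, 1.8, 7, 0, 0, 75.8, 1], [58.91, 1.8, 7, 0, 0, 75.8, 1], [58.91, 1.8, 7, 0, 0, 75.8, 1], [58.91, 1.8, 7, 0, 0, 75.8, 1], [58.91, 1.8, 7, 0, 0, 75.8, 1], [58.91, 1.8, 7, 0, 0, 75.8, 1], [58.91, 1.8, 7, 0, 0, 75.8, 1]]])

```text
clock: 2.93
tool_pos: [0.482, -0.2882, 0.2696]
orientation: [180.0, 0.0, -165.7]
force: [-0.1, 0.7, 0.0]
opening: 0.0881
gripper_force: 0.0
```

Run:
```python
from h import *
s=snapshot("wrist"); np.savez("w1.npz",**s); cv2.imwrite("pics/w1.png",s["frame"][:,:,::-1])
o=get_obs(); print(o["tool_pos"],o["orientation"],o["joint_pos"],o["clock"],s["origin"],s["attitude"])
```

```text
[ 0.48211915 -0.28803048  0.26981499] [-1.79998865e+02  2.66437916e-02 -1.65686915e+02] [-1.08930099e+01  8.38503625e+00 -9.98159441e+00 -1.08755414e-02
 -7.16087795e+01 -6.47904763e+01] 2.9833 [ 0.40335551 -0.30884474  0.42793086] [1.62498408e+02 3.50796827e-02 1.04324047e+02]
```

View pics/w1.png

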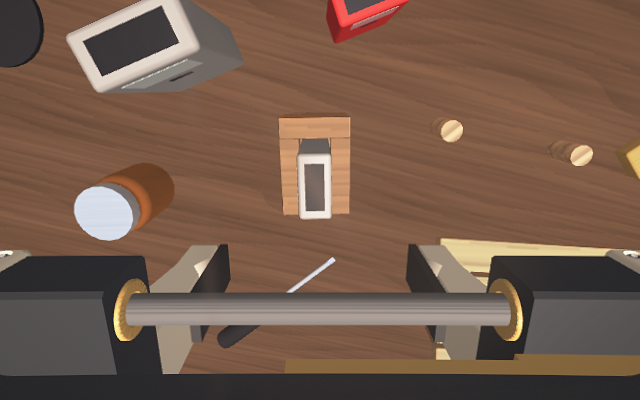

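Wrist view: the grey meter in the dock has its top face at about px (299–331, 152–218), with the dock square to the tool. The large grey meter (top left) and the jar are clear of the fingers.

Run:
```python
from h import *
np.set_printoptions(precision=4,suppress=True)
s=dict(np.load("w1.npz"))
q=onz(s,[(300,153),(330,153),(331,218),(299,218)],.15);print(q,q.mean(0))
v=(q[3]+q[2]-q[0]-q[1])/2;w=(q[1]+q[2]-q[0]-q[3])/2;print(np.linalg.norm(v),np.linalg.norm(w),np.degrees(np.arctan2(v[1],v[0])),np.degrees(np.arctan2(w[1],w[0])))
g=onz(s,[(68,40),(187,0),(198,45),(100,92)],.18);print("grey",g)
```

```text
[[ 0.4541 -0.3105  0.15  ]
 [ 0.4483 -0.2875  0.15  ]
 [ 0.5009 -0.2726  0.15  ]
 [ 0.5075 -0.2985  0.15  ]] [ 0.4777 -0.2923  0.15  ]
0.05467615030042579 0.025214279596729585 14.193019751812562 104.33450700365265
grey [[ 0.4153 -0.4694  0.18  ]
 [ 0.3736 -0.3999  0.18  ]
 [ 0.3972 -0.3898  0.18  ]
 [ 0.4421 -0.4482  0.18  ]]
```

Run:
```python
from h import *
plan([.481,-.290,.106],[180,0,-165.8])
```

```text
row [0.12, -0.07, 16.4, 0.0, -0.0, 0.0] min rows 3.9329948211219845
```

Request:
play_rows(commands=[[[0.12, -0.07, 3, 0, 0, 0, 1], [0.12, -0.07, 6, 0, 0, 0, 1], [0.12, -0.07, 9, 0, 0, 0, 1], [0.12, -0.07, 12, 0, 0, 0, 1], [0.12, -0.07, 14, 0, 0, 0, 1], [0.12, -0.07, 15.5, 0, 0, 0, 1], [0.12, -0.07, 16.4, 0, 0, 0, 1], [0.12, -0.07, 16.4, 0, 0, 0, 1], [0.12, -0.07, 16.4, 0, 0, 0, 0.6], [0.12, -0.07, 16.4, 0, 0, 0, 0.4], [0.12, -0.07, 16.4, 0, 0, 0, 0.3], [0.12, -0.07, 16.4, 0, 0, 0, 0], [0.12, -0.07, 16.4, 0, 0, 0, 0], [0.12, -0.07, 16.4, 0, 0, 0, 0], [0.12, -0.07, 16.4, 0, 0, 0, 0], [0.12, -0.07, 16.4, 0, 0, 0, 0], [0.12, -0.07, 16.4, 0, 0, 0, 0], [0.12, -0.07, 16.4, 0, 0, 0, 0]]])

```text
clock: 4.48
tool_pos: [0.4806, -0.2904, 0.1055]
orientation: [180.0, -0.0, -165.8]
force: [-0.2, 0.1, 0.8]
opening: 0.0276
gripper_force: 29.9
```

Run:
```python
from h import *
plan([.481,-.290,.256],[180,0,-165.8])
plan([.4965,.343,.25],[180,0,-105])
```

```text
row [0.0, 0.0, -15.0, 0.0, -0.0, 0.0] min rows 3.597122302158273
row [-17.03, 60.99, 0.6, 0.0, 0.0, -60.8] min rows 15.186050842183432
```

Request:
play_rows(commands=[[[0, 0, -0.7, 0, 0, 0, 0], [0, 0, -2, 0, 0, 0, 0], [0, 0, -3.5, 0, 0, 0, 0], [0, 0, -5, 0, 0, 0, 0], [0, 0, -7, 0, 0, 0, 0], [0, 0, -9, 0, 0, 0, 0], [0, 0, -11, 0, 0, 0, 0], [0, 0, -13, 0, 0, 0, 0], [0, 0, -14.5, 0, 0, 0, 0], [0, 0, -15, 0, 0, 0, 0], [0, 0, -15, 0, 0, 0, 0]]])

```text
clock: 5.4
tool_pos: [0.4811, -0.2905, 0.257]
orientation: [-179.9, 0.1, -165.8]
force: [0.6, -0.4, -1.6]
opening: 0.0278
gripper_force: 29.9
```

Request:
play_rows(commands=[[[-0.4, 1.5, 0, 0, 0, -1.5, 0], [-1.1, 4, 0.1, 0, 0, -4, 0], [-2, 7.2, 0.1, 0, 0, -7.2, 0], [-3, 10.7, 0.1, 0, 0, -10.7, 0], [-4, 14.3, 0.1, 0, 0, -14.3, 0], [-5, 18, 0.2, 0, 0, -18, 0], [-6, 21.5, 0.2, 0, 0, -21.5, 0], [-7, 25, 0.2, 0, 0, -25, 0], [-8, 28.7, 0.3, 0, 0, -28.7, 0], [-9, 32.2, 0.3, 0, 0, -32.2, 0], [-10, 35.8, 0.3, 0, 0, -35.8, 0], [-11, 39.4, 0.4, 0, 0, -39.4, 0], [-12, 43, 0.4, 0, 0, -43, 0], [-13, 46.6, 0.5, 0, 0, -46.6, 0], [-14, 50.1, 0.5, 0, 0, -50.1, 0], [-15, 53.7, 0.6, 0, 0, -53.7, 0], [-16, 57.3, 0.6, 0, 0, -57, 0], [-16.7, 59.8, 0.6, 0, 0, -59.5, 0], [-17.03, 60.99, 0.6, 0, 0, -60.8, 0], [-17.03, 60.99, 0.6, 0, 0, -60.8, 0]]])

```text
clock: 7.07
tool_pos: [0.4954, 0.3447, 0.2472]
orientation: [179.9, -0.1, -104.8]
force: [1.5, 0.1, -2.7]
opening: 0.0278
gripper_force: 29.9
```

Run:
```python
from h import *
s=snapshot("scene"); np.savez("s2.npz",**s); t=snapshot("top"); w=snapshot("wrist"); np.savez("w2.npz",**w)
o=get_obs(); print(o["tool_pos"],o["orientation"],o["joint_pos"],o["clock"])
c=lambda im,x,y,w,h,k:cv2.resize(im[y:y+h,x:x+w,::-1],None,fx=k,fy=k,interpolation=cv2.INTER_CUBIC)
A=np.zeros((600,800,3),np.uint8); A[:400,:640]=w["frame"][:,:,::-1]; A[400:600,640:800]=c(t["frame"],188,180,80,100,2)
A[0:400,640:800]=0
A[400:600,0:320]=c(s["frame"],370,100,80,50,4)
A[400:600,320:640]=c(s["frame"],370,150,80,50,4)
cv2.imwrite("pics/c2.png",A)
```

```text
[0.49561511 0.34167708 0.24854802] [ 1.79944526e+02 -1.06344895e-01 -1.05043271e+02] [ 5.31536896e+01  1.30348273e+01 -6.92700609e+00 -1.27649794e-02
 -7.01575085e+01 -6.81926665e+01] 7.2167
```

View pics/c2.png

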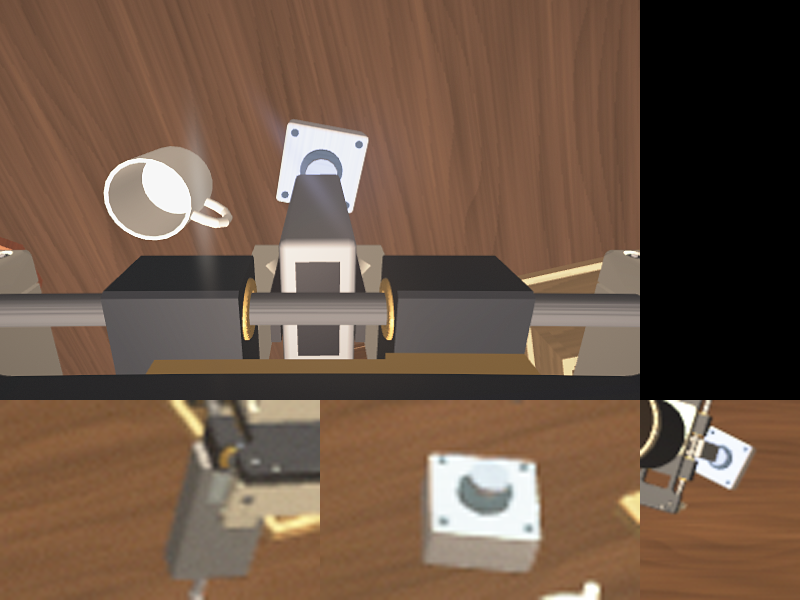

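Wrist view: the meter is held square, and the checker plate has corners (290,122), (367,137), (351,211) and (277,199) directly ahead. In the scene crop the tip is at about px (419,149).

Run:
```python
from h import *
np.set_printoptions(precision=4,suppress=True)
w=dict(np.load("w2.npz")); s=dict(np.load("s2.npz"))
q=onz(w,[(290,122),(367,137),(351,211),(277,199)],.045);print("checker",q.mean(0),[np.linalg.norm(q[i]-q[i-1]) for i in range(4)])
print("tip pred px",proj(s,[.4956,.3417,.2485-.0945]), proj(s,[.4956,.3417,.2485-.0605]), "head pred",proj(s,[.4962,.342,.068]))
o=get_obs();print(o["force"],o["orientation"])
```

```text
checker [0.4915 0.34   0.045 ] [np.float64(0.0820616029751051), np.float64(0.07899530918371067), np.float64(0.08044853543950731), np.float64(0.0805652411210638)]
tip pred px [[417.0323 149.8023]] [[419.5124 141.4067]] head pred [[411.427  169.4876]]
[ 0.3085 -0.8643 -1.5116] [ 179.9445   -0.1063 -105.0433]
```

Request:
play_rows(commands=[[[0, 0, 2, 0, 0, 0, 0], [0, 0, 4, 0, 0, 0, 0], [0, 0, 6, 0, 0, 0, 0], [0, 0, 7.5, 0, 0, 0, 0], [0, 0, 8.3, 0, 0, 0, 0], [0, 0, 8.6, 0, 0, 0, 0], [0, 0, 8.9, 0, 0, 0, 0], [0, 0, 9.2, 0, 0, 0, 0], [0, 0, 9.5, 0, 0, 0, 0], [0, 0, 9.7, 0, 0, 0, 0], [0, 0, 9.7, 0, 0, 0, 0], [0, 0, 9.7, 0, 0, 0, 0]]])

```text
clock: 8.22
tool_pos: [0.4964, 0.3428, 0.1531]
orientation: [-180.0, 0.0, -105.0]
force: [0.7, -0.9, 1.0]
opening: 0.0282
gripper_force: 29.9
```

Request:
play_rows(commands=[[[0, 0, 0.2, 0, 0, 0, 0], [0, 0, 0.4, 0, 0, 0, 0], [0, 0, 0.6, 0, 0, 0, 0], [0, 0, 0.8, 0, 0, 0, 0], [0, 0, 1.0, 0, 0, 0, 0], [0, 0, 1.15, 0, 0, 0, 0], [0, 0, 1.25, 0, 0, 0, 0], [0, 0, 1.25, 0, 0, 0, 0], [0, 0, 1.25, 0, 0, 0, 0], [0, 0, 1.25, 0, 0, 0, 0], [0, 0, 1.25, 0, 0, 0, 0], [0, 0, 1.25, 0, 0, 0, 0], [0, 0, 1.25, 0, 0, 0, 0], [0, 0, 1.25, 0, 0, 0, 0], [0, 0, 1.25, 0, 0, 0, 0], [0, 0, 1.25, 0, 0, 0, 0], [0, 0, 1.25, 0, 0, 0, 0], [0, 0, 1.25, 0, 0, 0, 0], [0, 0, 1.25, 0, 0, 0, 0], [0, 0, 1.25, 0, 0, 0, 0]]])

```text
clock: 9.88
tool_pos: [0.4962, 0.3427, 0.1401]
orientation: [-180.0, 0.0, -105.0]
force: [2.0, -1.3, 3.7]
opening: 0.0278
gripper_force: 29.9
```

Run:
```python
from h import *
F=[]
for i in range(6):
    snapshot("top"); o=get_obs(); F.append(np.r_[o["force"],o["tool_pos"]])
print(np.mean(F,0))
```

```text
[ 3.51312209 -1.51207437  3.61769148  0.4961637   0.34272308  0.14011636]
```

```bash
cat >> h.py <<'E'
Rp=R.from_euler('xyz',[0,-20,10.4],degrees=True); n=Rp.apply([0,0,1])
RT=(Rp*R.from_euler('xyz',[180,0,0],degrees=True)*R.from_euler('xyz',[0,0,180],degrees=True)).as_euler('xyz',degrees=True)
E
python3 - <<'E'
from h import *
np.set_printoptions(precision=4,suppress=True)
c=load(); print(c); plan([c[0],c[1],.25],[180,0,-105]) # now at .1405 cmd; move +10.95 up
m=np.array([.6232,-.0605,.072]); print(n,RT)
c=load(); r=rel(c,m+n*.1345,RT); plan(m+n*.1345,RT)
for f in np.arange(.1,1.01,.1): print((r*f).round(1).tolist())
print(get_obs()["tool_pos"])
E
```

```text
[   0.4965    0.343     0.25    180.        0.     -104.996 ]
row [0.0, -0.0, 0.0, 0.0, 0.0, 0.0] min rows 0.0
[-0.3364 -0.0617  0.9397] [-180.    20.  -169.6]
row [37.67, -18.53, 5.16, 11.27, -17.83, 63.92] min rows 10.143106477834941
[3.8, -1.9, 0.5, 1.1, -1.8, 6.4]
[7.5, -3.7, 1.0, 2.3, -3.6, 12.8]
[11.3, -5.6, 1.5, 3.4, -5.3, 19.2]
[15.1, -7.4, 2.1, 4.5, -7.1, 25.6]
[18.8, -9.3, 2.6, 5.6, -8.9, 32.0]
[22.6, -11.1, 3.1, 6.8, -10.7, 38.4]
[26.4, -13.0, 3.6, 7.9, -12.5, 44.7]
[30.1, -14.8, 4.1, 9.0, -14.3, 51.1]
[33.9, -16.7, 4.6, 10.1, -16.0, 57.5]
[37.7, -18.5, 5.2, 11.3, -17.8, 63.9]
[0.4962 0.3427 0.1401]
```

Request:
play_rows(commands=[[[0, 0, -0.3, 0, 0, 0, 0], [0, 0, -0.8, 0, 0, 0, 0], [0, 0, -1.5, 0, 0, 0, 0], [0, 0, -2.5, 0, 0, 0, 0], [0, 0, -4, 0, 0, 0, 0], [0, 0, -6, 0, 0, 0, 0], [0, 0, -8, 0, 0, 0, 0], [0, 0, -10, 0, 0, 0, 0], [0, 0, -10.95, 0, 0, 0, 0], [0, 0, -10.95, 0, 0, 0, 0], [0, 0, -10.95, 0, 0, 0, 0]]])

```text
clock: 11.1
tool_pos: [0.4954, 0.3425, 0.2492]
orientation: [179.9, 0.0, -105.0]
force: [-0.0, 0.3, -2.4]
opening: 0.0276
gripper_force: 29.9
```

Request:
play_rows(commands=[[[1.5, -0.8, 0.2, 0.4, -0.7, 2.6, 0], [3.8, -1.9, 0.5, 1.1, -1.8, 6.4, 0], [5.7, -2.8, 0.7, 1.7, -2.7, 9.6, 0], [7.5, -3.7, 1, 2.3, -3.6, 12.8, 0], [9.4, -4.6, 1.2, 2.8, -4.4, 16, 0], [11.3, -5.6, 1.5, 3.4, -5.3, 19.2, 0], [13.2, -6.5, 1.8, 4, -6.2, 22.4, 0], [15.1, -7.4, 2.1, 4.5, -7.1, 25.6, 0], [17, -8.3, 2.3, 5, -8, 28.8, 0], [18.8, -9.3, 2.6, 5.6, -8.9, 32, 0], [22.6, -11.1, 3.1, 6.8, -10.7, 38.4, 0], [26.4, -13, 3.6, 7.9, -12.5, 44.7, 0], [30.1, -14.8, 4.1, 9, -14.3, 51.1, 0], [33.9, -16.7, 4.6, 10.1, -16, 57.5, 0], [36.5, -18, 5, 11, -17.3, 62, 0], [37.67, -18.53, 5.16, 11.27, -17.83, 63.92, 0], [37.67, -18.53, 5.16, 11.27, -17.83, 63.92, 0], [37.67, -18.53, 5.16, 11.27, -17.83, 63.92, 0], [37.67, -18.53, 5.16, 11.27, -17.83, 63.92, 0]]])

```text
clock: 12.68
tool_pos: [0.5769, -0.069, 0.1969]
orientation: [180.0, 19.9, -169.6]
force: [-0.6, -0.0, -1.3]
opening: 0.028
gripper_force: 29.9
```

Run:
```python
from h import *
np.set_printoptions(precision=4,suppress=True)
s=snapshot("scene"); np.savez("s3.npz",**s); w=snapshot("wrist"); np.savez("w3.npz",**w)
F=np.mean([(snapshot("top"),get_obs()["force"])[1] for _ in range(4)],0)
o=get_obs(); print(o["tool_pos"],o["orientation"],o["joint_pos"],o["clock"],F,o["moment"])
RR=R.from_euler('xyz',o["orientation"],degrees=True); tip=o["tool_pos"]+RR.apply([0,0,.0945]); print("tip",tip,proj(s,tip))
c=lambda im,x,y,w,h,k:cv2.resize(im[y:y+h,x:x+w,::-1],None,fx=k,fy=k,interpolation=cv2.INTER_CUBIC)
A=np.zeros((600,800,3),np.uint8); A[:,:400]=c(s["frame"],275,175,50,75,8); A[:250,400:]=c(w["frame"],0,0,640,400,.625)
A[250:600,400:800]=c(w["frame"],220,80,200,175,2)
cv2.imwrite("pics/c3.png",A)
```

```text
[ 0.5776 -0.0684  0.198 ] [ 179.9967   20.0062 -169.5245] [ 13.1142   2.4072 -30.3421   1.4849 -37.2731 -93.6614] 12.9833 [-0.0248  0.1389 -2.003 ] [-0.1946  1.2037  0.0075]
tip [ 0.6094 -0.0625  0.1092] [[298.3448 224.2039]]
```

View pics/c3.png

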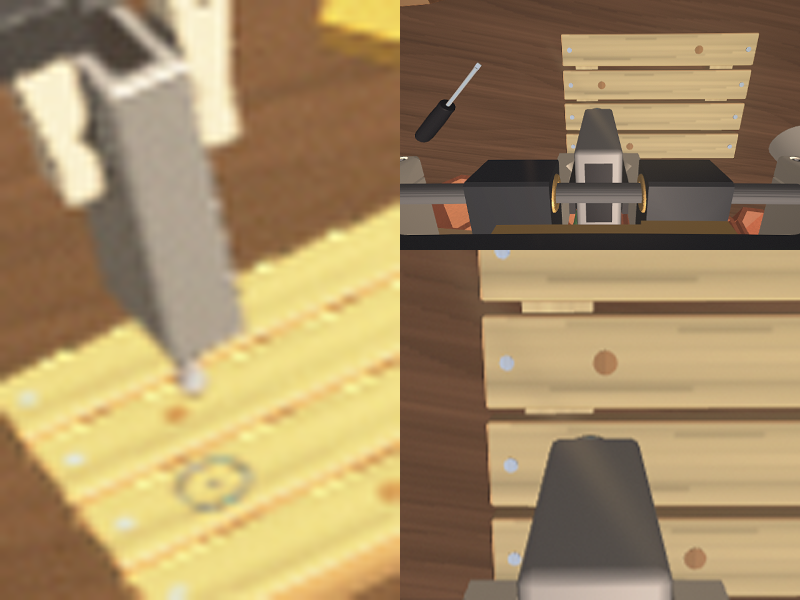

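Scene crop: the tip ball is at px (298.8,223.8), close to the predicted (298.3,224.2), and the ring dot is at (301.2,234.9). Next I'll go down to a few mm above the dot and look again.

Request:
play_rows(commands=[[[0, 0, 0.5, 0, 0, 0, 0], [0, 0, 1.3, 0, 0, 0, 0], [0, 0, 2.1, 0, 0, 0, 0], [0, 0, 2.8, 0, 0, 0, 0], [0, 0, 3.2, 0, 0, 0, 0], [0, 0, 3.4, 0, 0, 0, 0], [0, 0, 3.4, 0, 0, 0, 0], [0, 0, 3.4, 0, 0, 0, 0], [0, 0, 3.4, 0, 0, 0, 0], [0, 0, 3.4, 0, 0, 0, 0]]])

```text
clock: 13.82
tool_pos: [0.5892, -0.0671, 0.1664]
orientation: [180.0, 20.0, -169.6]
force: [0.5, 0.3, -1.8]
opening: 0.0277
gripper_force: 29.9
```

Run:
```python
from h import *
np.set_printoptions(precision=4,suppress=True)
T=[];F=[]
for _ in range(4):
    s=snapshot("scene"); o=get_obs(); T.append(o["tool_pos"]);F.append(o["force"])
T=np.mean(T,0); np.savez("s4.npz",**s); t=snapshot("top"); w=snapshot("wrist")
RR=R.from_euler('xyz',o["orientation"],degrees=True); tip=T+RR.apply([0,0,.0945]); print(T,o["orientation"],np.mean(F,0),"tip",tip,proj(s,tip))
c=lambda im,x,y,w,h,k:cv2.resize(im[y:y+h,x:x+w,::-1],None,fx=k,fy=k,interpolation=cv2.INTER_CUBIC)
A=np.zeros((600,800,3),np.uint8); A[:,:480]=c(s["frame"],285,212,32,40,15)
A[:320,480:]=c(t["frame"],320,155,40,40,8)
cv2.imwrite("pics/c4.png",A)
```

```text
[ 0.5891 -0.0671  0.1664] [ 179.9943   20.0281 -169.6075] [ 0.0453  0.0796 -2.1035] tip [ 0.6209 -0.0612  0.0776] [[300.407  233.9837]]
```

View pics/c4.png

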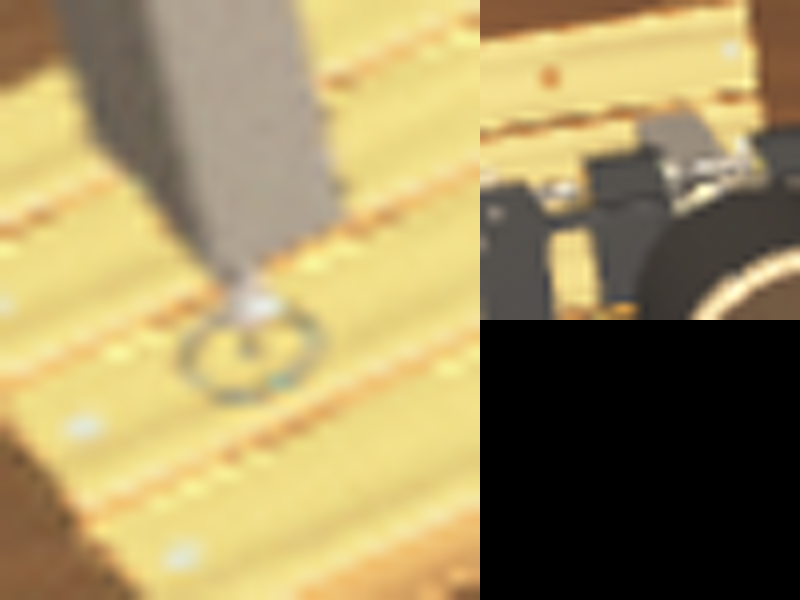

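Run:
```python
from h import *
np.set_printoptions(precision=4,suppress=True)
s=dict(np.load("s4.npz")); tip=np.array([.6209,-.0612,.0776])
bc=proj(s,tip+n*.005)[0]; obs=np.array([285+254.5/15-.5,212+304.5/15-.5]); b=obs-bc; print("ball pred",bc,"obs",obs,"bias",b)
dot=np.array([285+252.5/15-.5,212+347.5/15-.5])
# panel plane thru centre (.5919,.0099,.065)
for bias in (b*0,b/2,b):
    d=ray(s,[dot-bias])[0]; P=s["origin"]; P0=np.array([.5919,.0099,.065]); X=P+d*(n@(P0-P))/(n@d)
    v=tip-X; print("mark",X,"height",n@v,"offset up slope, along slats (mm)",1e3*Rp.inv().apply(v)[:2])
v=tip-np.array([.6245,-.0613,.072]); print("vs top",1e3*Rp.inv().apply(v))
```

```text
ball pred [300.066  232.5567] obs [301.4667 231.8   ] bias [ 1.4007 -0.7567]
mark [ 0.6193 -0.0583  0.0703] height 0.0064742887923007145 offset up slope, along slats (mm) [ 3.4275 -3.1549]
mark [ 0.6199 -0.0605  0.0704] height 0.006474288792300517 offset up slope, along slats (mm) [ 3.2138 -0.895 ]
mark [ 0.6206 -0.0626  0.0705] height 0.006474288792300503 offset up slope, along slats (mm) [3.0006 1.3611]
vs top [-1.395   0.7482  6.4671]
```

Run:
```python
from h import *
np.set_printoptions(precision=3,suppress=True,linewidth=150)
t=dict(np.load("top0.npz")); s=dict(np.load("scene0.npz")); s4=dict(np.load("s4.npz"))
# ring: model-fit = project 24 mm ring+dot at candidate (x,y), maximise darkness along it
from scipy.optimize import minimize
from scipy.ndimage import map_coordinates
a=np.linspace(0,2*np.pi,72,endpoint=False)
def fit(S,x0):
    g=S["frame"][:,:,0].astype(float); g=cv2.resize(g,None,fx=1,fy=1)
    def f(p):
        m=np.array([p[0],p[1],.072]); best=0
        P=np.vstack([m+Rp.apply(np.c_[.0112*np.cos(a),.0112*np.sin(a),0*a]),np.repeat([m],12,0)])
        px=proj(S,P); return map_coordinates(g,[px[:,1],px[:,0]],order=1).mean()
    G=[(f((x,y)),x,y) for x in np.arange(x0[0]-.008,x0[0]+.008,.0005) for y in np.arange(x0[1]-.008,x0[1]+.008,.0005)]
    b=min(G); return b,proj(S,[b[1],b[2],.072])
print("top",fit(t,(.6245,-.0613))); print("scene0",fit(s,(.6211,-.06))); 
f=s4["frame"].astype(int); print("sat R-B near ball rows 229-236, cols 296-306"); print((f[:,:,0]-f[:,:,2])[229:237,296:307]); print(f[229:237,296:307,0])
```

```text
top ((np.float64(211.4966694726011), np.float64(0.6254999999999991), np.float64(-0.061799999999999994)), array([[343.011, 174.099]]))
scene0 ((np.float64(197.95131316263377), np.float64(0.6210999999999991), np.float64(-0.0595)), array([[301.08 , 234.976]]))
sat R-B near ball rows 229-236, cols 296-306
[[104  92  55  30  29  32  60 116 119  97  95]
 [103 102  95  50  29  30  73 106 105 105 105]
 [ 91  95 118  99  38  30  43  80 106 104 107]
 [128 119 104  80  34  15   4  27  81  98 104]
 [114 107  73  49  44  40  61  91  74  57  92]
 [105  68  75 105  99  78  97 107 105  59  72]
 [101  70  96 106  99  63  91 104 103  72  81]
 [ 99  71  95 105 106 105 103  96  64  71  99]]
[[228 210 168 161 168 181 183 226 239 248 246]
 [237 243 226 172 150 193 229 235 236 237 238]
 [246 241 240 213 188 210 220 232 235 239 242]
 [240 213 211 210 192 216 234 219 203 230 240]
 [222 232 211 181 194 213 218 214 186 173 223]
 [236 201 199 234 231 194 222 240 240 199 205]
 [227 180 219 240 233 189 214 238 231 208 212]
 [223 190 225 239 239 237 231 224 200 199 228]]
```

Request:
play_rows(commands=[[[-0.05, -0.15, 0, 0, 0, 0, 0], [-0.05, -0.15, 0, 0, 0, 0, 0], [-0.05, -0.15, 0.2, 0, 0, 0, 0], [-0.05, -0.15, 0.4, 0, 0, 0, 0], [-0.05, -0.15, 0.5, 0, 0, 0, 0], [-0.05, -0.15, 0.6, 0, 0, 0, 0], [-0.05, -0.15, 0.7, 0, 0, 0, 0], [-0.05, -0.15, 0.8, 0, 0, 0, 0], [-0.05, -0.15, 0.9, 0, 0, 0, 0], [-0.05, -0.15, 1.0, 0, 0, 0, 0], [-0.05, -0.15, 1.0, 0, 0, 0, 0], [-0.05, -0.15, 1.0, 0, 0, 0, 0], [-0.05, -0.15, 1.0, 0, 0, 0, 0]]])

```text
clock: 15.2
tool_pos: [0.5932, -0.0678, 0.1569]
orientation: [-180.0, 20.0, -169.6]
force: [0.4, -0.7, -0.4]
opening: 0.0279
gripper_force: 29.9
```

```bash
cat > chk.py <<'E'
from h import *
np.set_printoptions(precision=4,suppress=True)
T=[];F=[];O=[]
for _ in range(10):
    s=snapshot("scene"); o=get_obs(); T.append(o["tool_pos"]);F.append(o["force"]);O.append(o["orientation"])
np.savez("s5.npz",**s)
T=np.mean(T,0);F=np.mean(F,0)-[.0,.1,-2.05]
print(T,O[-1],"F",F,"normal",F@n,np.std(F),"pressed if mark z .072:",1e3*(.0945-(T-np.array([.6236,-.0622,.072]))@n),"lateral",1e3*Rp.inv().apply(T-.0945*n-[.6236,-.0622,.072])[:2],o["clock"])
c=lambda im,x,y,w,h,k:cv2.resize(im[y:y+h,x:x+w,::-1],None,fx=k,fy=k,interpolation=cv2.INTER_CUBIC)
cv2.imwrite("pics/c5.png",c(s["frame"],285,212,32,40,15))
E
python3 chk.py
```

```text
[ 0.5932 -0.0678  0.1569] [ 179.9995   20.0078 -169.6021] F [-0.8888 -0.4482  2.6308] normal 2.798833290495817 1.565676632033702 pressed if mark z .072: 4.159274319636156 lateral [-0.0683 -0.061 ] 15.7
```

View pics/c5.png

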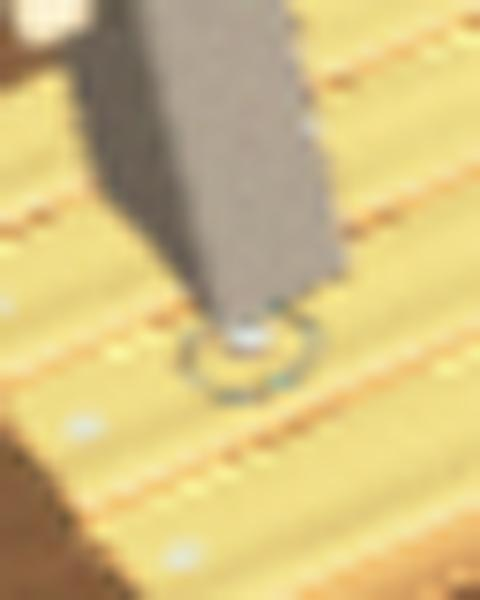

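Request:
play_rows(commands=[[[0, 0, 0.08, 0, 0, 0, 0], [0, 0, 0.16, 0, 0, 0, 0], [0, 0, 0.24, 0, 0, 0, 0], [0, 0, 0.24, 0, 0, 0, 0], [0, 0, 0.24, 0, 0, 0, 0], [0, 0, 0.24, 0, 0, 0, 0], [0, 0, 0.24, 0, 0, 0, 0], [0, 0, 0.24, 0, 0, 0, 0], [0, 0, 0.24, 0, 0, 0, 0], [0, 0, 0.24, 0, 0, 0, 0], [0, 0, 0.24, 0, 0, 0, 0], [0, 0, 0.24, 0, 0, 0, 0]]])

```text
clock: 16.7
tool_pos: [0.594, -0.0677, 0.1546]
orientation: [180.0, 20.0, -169.6]
force: [0.3, -1.3, 1.1]
opening: 0.0278
gripper_force: 29.9
```

```bash
python3 chk.py
```

```text
[ 0.594  -0.0677  0.1546] [ 179.9984   20.0085 -169.6005] F [-0.7243 -0.3869  3.5531] normal 3.606383648535248 1.941763944853688 pressed if mark z .072: 6.614491498002417 lateral [-0.0928 -0.0474] 17.2
```

```bash
python3 -c "
from h import *
print(close_job())"
```

```text
the job is handed in; nothing more can be done
None
```

The job is handed in at about 17 s: I pressed the checking plunger down to its stop (about 5.5 N) and held it for over a second. The meter is now held square on the ring's centre with its tip about 8 mm in (6.6 mm by position, 9 mm by force). I touched nothing else.

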